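Put the wax tin away in the child-locked cupboard

ROBOT

A 6-joint arm with a two-finger parallel gripper is mounted at the origin on a cart in front of the work surface, level with it; the furniture and walls round the work are solid. World frame = base frame: x ahead of the robot, y to its left, z up, the work surface at z = 0. Lengths are in m, angles in rad, forces in N, time in s.
With the tool pointing down it reaches from about 0.375 to 0.975 m from the base axis. Payload 3.8 kg.
Tool frame: the origin (TCP) lies midway between the tips of the shut fingers; the grasp point (between the pads) lies 19 mm behind it; z points along the fingers, y is the direction in which the jaws open and shut (so a half turn about z gives the same grasp; the last joint's range is limited). The gripper opens to 85 mm and grips with 20 to 120 N. Pads are 22 mm wide; open, the fingers measure 114 mm over their backs; the gripper's body (76 mm by 85 mm) begins 54 mm behind the grasp point. The pads swing forward as they close: fully open they stand 13 mm farther back than shut.
Start: joints at [-1.209, 0.264, 1.604, -0, 1.274, -0.037], TCP at [0.262, -0.622, 0.231] pointing down, gripper open.
Joint ranges: [-2.63, 2.63], [-0.94, 2.18], [0.31, 2.57], [-1.31, 4.45], [0, 2.66], [-2.55, 2.55]. Speed limits (rad/s): [2.57, 2.57, 3.14, 3.14, 3.14, 3.14].

INTERFACE

Orientations are given as a rotation vector (axis times angle).
In Python, from workcell import bot gives the robot as it stands. The module is installed in compiled form; this text tells all that it offers.
- The arm moves only by the tool move_arm, never from a script. Its argument "steps" is a list of rows, each a list of 5 numbers: the shift along the tool's x, y, z in mm, then the turn about the tool's z in degrees, then the opening in per cent of the stroke, from 0 (shut) to 100 (fully open). In form: [[tx, ty, tz, turn, claw], ...]. A call has 1 to 20 rows; each row is the pose to reach, as a shift and turn from the pose commanded when the call began, along the tool's axes at that moment; what a row does not reach only later rows make up. A row lasts 1/10 s, in which the tool goes at most 50 mm and 8.59 degrees, less where a joint would pass 70% of its speed; a pose out of reach is approached as far as the arm can. A call with a gripper value outside its range is refused whole. The fingers move at their own pace and stop on an object; "newtons" is the grip in N (left out, the last holds). Time passes only in rows, so rows that repeat a pose let the fingers close. It gives the time, the measured TCP pose, the force and the opening at its end, in the units of the state.
- bot.read_state(): the state, without advancing time (a new reading comes with each control period).
- bot.read_camera(name): name is "side" or "top"; returns a dict with "pixels" (420x560x3 uint8, red, green, blue), "depth" (420x560 float32, m along the optical axis (not along the pixel's ray), 0 where there is no reading), "fovy" (degrees; the focal length in pixels is half the picture's height over the tangent of half this angle, whatever the lens; pixels are square), "cx", "cy" (the principal point, pixels), "k1" (the pictures are not rectified: a ray, as slopes to the right and down, at radius r is drawn at 1 + k1 r^2 times it, then the intrinsics apply), "xyz" and "attitude" of the camera in the world. Camera axes: x right, y up, looking along -z (the intrinsics and any distortion apply to the point x, -y, -z); pixel columns grow to the right and rows downward; lengths in m; the calibration is good to about 2 mm. A picture is of the moment at which its call begins.
- bot.finish_job(): hands the job in, once; it reports no verdict.
The state is a dict: "time": time; "q": joint angles; "joint_vel": joint speeds; "joint_torque": joint torques, N m; "tool_pos": TCP position; "tcp_rot": TCP orientation; "wrist_force": force on the tool from outside, world axes, zero at the start; "torque": the same for the moment, N m; "width": opening from 0.0 (shut) to 1.0 (fully open).
Only numpy, scipy, OpenCV 4.12 (cv2) and the standard library are available. Lean on these libraries where they do the work, as an engineer would, in place of code of your own. Each camera call takes 0.05 s, during which the arm holds its last target.

TASK

Put the wax tin away in the child-locked cupboard: reach into the gap behind the top of the door, press the red sprung hook right down and, keeping it down, draw the door towards you and swing it wide open. Slide the tin in through the doorway and push the door fully shut, so that the hook springs up and locks it again. Leave the tin standing flat, and do not disturb the oil can or the screw jar.

Things in the scene. Friction and masses are not known exactly. Their poses are not given: they have to be found in the camera images.
- cupboard: Fixed grey cupboard on the bench, 150 deep (x), 200 wide (y), 140 mm high; origin at bench level midway between its sides, 80 mm behind the doorway, x into the cupboard, y left, z up. No floor: the bench is its floor. Inside 176 mm wide, back at x=+60 mm. The roof starts at x=-20 mm; between it and the shut door is an open gap, 60 mm in x, full inner width, where the red pad sits.
- strike (a point): Middle of the lower edge of the steel strike lip along the roof's front edge (10 mm thick in x, 176 mm long, reaching from the roof's top, 140 mm above the bench, down to this edge at 108 mm). The hook catches behind it. This point is 15 mm in front of the cupboard's origin, i.e. 65 mm behind the shut door's inner face.
- door (a joint): Plywood door, rad: 0 shut, up to 2.1. Its free right (-y) edge swings out to the robot, then left (clockwise from above). 198 wide, 16 thick, z 4 to 136 mm; no handle, no spring; stays where left (friction 0.06 Nm). Locked, it has 2 mm of play. Unlatched, it can be pushed from behind by the finger that presses the hook. Open, the hook's arm stands out from its inner face.
- door_hinge (a point): On the door's vertical hinge line, at bench height: cupboard frame x=-80, y=+100 mm. The shut door's inner face lies on x=-80, its outer face on x=-96 mm.
- hook (a joint): Sprung hook sliding vertically on the door's inner face, m: 0 up (locked), grows as pressed, stop 0.016; frees the door from 0.010; 2 N at first, 6 N fully down; springs back. Keep it down until the door is open 0.2 rad. Its arm reaches 93 mm in from the door at z 94 to 117 mm, its end sloped: pushing the door shut (5 to 10 N near the free edge) makes it duck under the lip and snap up.
- hook_pad (a point): Centre of the top face of the hook's red pad, 40 mm (square to the door) x 36 mm (along it). Shut: 24 mm behind the door's inner face, 155 mm from the hinge line, 125 mm above the bench (11 mm below the door's top edge). It goes down with the hook and round with the door.
- tin_center (a point): Centre (17 mm up) of the round wax tin, green with a cream lid, 78 mm diameter, 34 mm high, 0.12 to 0.24 kg, standing loose on the bench in front and to the right of the cupboard, outside the door's swing. Too wide for most grippers: push it along the bench.
- oil_can: Red thumb oil can, 66 mm diameter, 135 mm high, loose, left of the cupboard; origin at the centre of its underside. To be left alone.
- screw_jar: Clear screw jar with a green lid, 69 mm diameter, 84 mm high, loose, right of the cupboard; origin at the centre of its underside. To be left alone.

How it is judged:
By the outcome, as a careful person would: the job done as asked, in the order asked, and still so for the second after the job is handed in, with the robot touching nothing.
It also fails if it takes over 72 s, if anything falls off the work surface, if the arm or the gripper's body presses on something with over 40 N, if the wrist force passes 120 N, or if a joint passes its speed limit or range.

## Working session

There is one attempt and no reset: what is moved stays moved. The work goes in short steps, Python scripts to look and compute and a tool call to move; the robot and the scene stay as the last step left them, time stands still between calls to the robot, and variables do not carry over. Pictures are saved under pics/ and viewed, and the job is handed in when it is done.

Besides the shell and the picture viewer there is one more tool, called after "Emit:" by a JSON object that holds its "op" and its "data", one argument or row to a line. move_arm: Moves the arm, as the interface text tells. Its arguments: {"type":"object","properties":{"steps":{"type":"array","items":{"type":"array","items":{"type":"number"}}},"newtons":{"type":"number"}},"required":["steps"]}

```bash
mkdir -p pics
cat > h.py <<'E'
import numpy as np, cv2
from workcell import bot
def cam(n): return bot.read_camera(n)
def K(c):
    h,w=c['depth'].shape; f=h/2/np.tan(np.radians(c['fovy'])/2)
    return f
def R(c):
    a=np.array(c['attitude'],float)
    if a.shape==(3,3): return a
    if a.size==3: return cv2.Rodrigues(a.reshape(3,1))[0]
    from scipy.spatial.transform import Rotation
    return Rotation.from_quat(a).as_matrix()
def rays(c,uv):
    f=K(c); Km=np.array([[f,0,c['cx']],[0,f,c['cy']],[0,0,1.]])
    p=cv2.undistortPoints(np.array(uv,float).reshape(-1,1,2),Km,np.array([c['k1'],0,0,0.,0])).reshape(-1,2)
    return np.c_[p[:,0],-p[:,1],-np.ones(len(p))]@R(c).T
def onz(c,uv,z):
    d=rays(c,uv); o=np.array(c['xyz']); return o+d*((z-o[2])/d[:,2])[:,None]
def dep(c,uv):
    d=rays(c,uv); o=np.array(c['xyz']); uv=np.array(uv,int).reshape(-1,2)
    return o+d*c['depth'][uv[:,1],uv[:,0]][:,None]
def save(c,n): cv2.imwrite('pics/'+n,c['pixels'][:,:,::-1])
E
python3 - <<'E'
from h import *
for n in('side','top'):
    c=cam(n); save(c,n+'0.png'); print(n,c['fovy'],c['cx'],c['cy'],c['k1'],c['xyz'],c['attitude'])
    np.savez('pics/'+n+'0.npz',**c)
print(bot.read_state())
E
```

```text
side 50.712214573246 278.12449926990575 213.97777733699547 -0.11019285926397965 [ 0.84163801 -0.59867043  0.7815618 ] [0.67146237 0.1519209  0.47942546]
top 55.037544149787834 280.16625477928005 209.29624559403976 -0.11916957676159345 [ 0.387575   -0.11290813  1.04080623] [ 0.17146005 -0.12962127 -1.59314676]
{'time': 0.1, 'q': array([-1.20891414e+00,  2.64715005e-01,  1.60527595e+00, -2.12750573e-06,
        1.27370375e+00, -3.69250719e-02]), 'joint_vel': array([ 2.89067979e-04, -2.04508243e-03, -2.77801174e-03, -2.76921851e-05,
        7.18793297e-05, -1.36352945e-03]), 'joint_torque': array([ 3.73553266e-04, -5.16707110e+01, -3.68590307e+01, -8.11646942e-05,
        6.30837225e-03,  1.11137015e-05]), 'tool_pos': array([ 0.26185648, -0.62139962,  0.23004067]), 'tcp_rot': array([-3.07730845e+00, -6.21891902e-01,  5.36927527e-04]), 'wrist_force': array([-0.39496217,  0.08518838, -0.21149067]), 'torque': array([-0.00478122, -0.00822032, -0.00151774]), 'width': 0.9979786006969125}
```

View pics/side0.png

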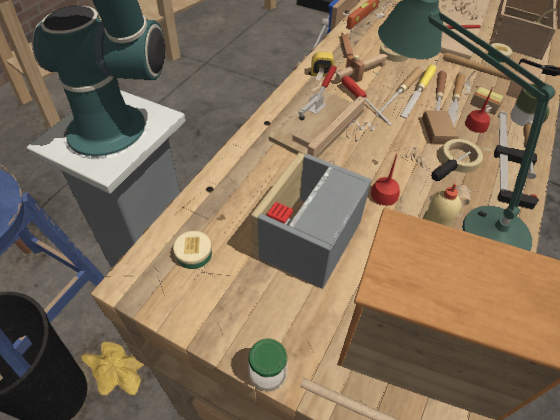

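View pics/top0.png

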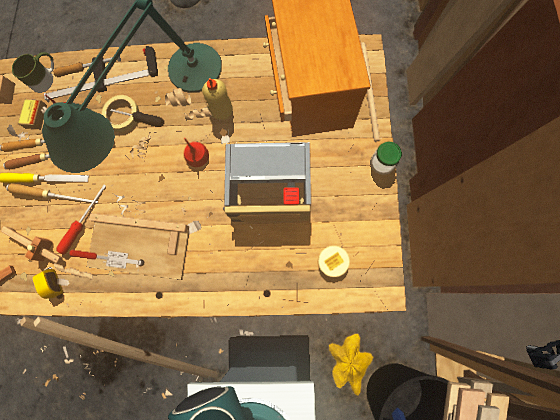

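The pictures show the cupboard at about (268,180) in top, with the red pad at (291,195). The tin is at (333,262), the jar at (388,155) and the can at (195,153). In side, the pad is at (279,212) and the tin at (192,248).

Run:
```python
from h import *
T=dict(np.load('pics/top0.npz'));S=dict(np.load('pics/side0.npz'))
def tri(a,b):
    d1=rays(T,a)[0];d2=rays(S,b)[0];o1=T['xyz'];o2=S['xyz']
    s=np.linalg.lstsq(np.c_[d1,-d2],o2-o1,rcond=None)[0]
    p,q=o1+s[0]*d1,o2+s[1]*d2
    return (p+q)/2,np.linalg.norm(p-q)
def cent(c,hsvlo,hsvhi,box):
    h=cv2.cvtColor(c['pixels'],cv2.COLOR_RGB2HSV); m=cv2.inRange(h,hsvlo,hsvhi)
    x0,y0,x1,y1=box; mm=np.zeros_like(m); mm[y0:y1,x0:x1]=m[y0:y1,x0:x1]
    n,l,st,ce=cv2.connectedComponentsWithStats(mm); k=1+np.argmax(st[1:,4]); return ce[k],st[k],(l==k)
a=cent(T,(0,160,80),(8,255,255),(270,180,305,210)); b=cent(S,(0,160,80),(8,255,255),(262,200,300,225))
print('pad',a[0],a[1],b[0],b[1],tri(a[0],b[0]),dep(T,a[0]),onz(T,a[0],.125),onz(S,b[0],.125))
a=cent(T,(15,20,200),(35,120,255),(310,240,356,284)); b=cent(S,(15,20,170),(35,120,255),(170,225,215,270))
print('tin',a[1],b[1])
def circ(m):
    cs=max(cv2.findContours(m.astype(np.uint8),0,2)[0],key=cv2.contourArea); return cv2.fitEllipse(cv2.convexHull(cs))
ea,eb=circ(a[2]),circ(b[2]);print(ea,eb,tri(ea[0],eb[0]),dep(T,ea[0]),onz(T,ea[0],.034),onz(S,eb[0],.034))
for c,n,box in((T,'topz',(210,130,330,290)),(S,'sidez',(160,140,380,300))):
    x0,y0,x1,y1=box; im=cv2.resize(c['pixels'][y0:y1,x0:x1],None,fx=(5 if n=='topz' else 3.6),fy=(5 if n=='topz' else 3.6),interpolation=2)
    im=im[:600,:800];cv2.imwrite('pics/'+n+'.png',im[:,:,::-1])
# depth points on cupboard heights, top view
ys,xs=np.mgrid[130:225,215:320]; uv=np.c_[xs.ravel(),ys.ravel()]; P=dep(T,uv)
m=(P[:,2]>.128)&(P[:,2]<.15); cv=P[m]; print(m.sum(), cv.min(0),cv.max(0)); print(cv2.minAreaRect((cv[:,:2]*1000).astype(np.float32)))
```

```text
pad [290.56015038 195.79323308] [283 187  17  18 266] [279.76160991 212.09907121] [267 202  26  21 323] (array([ 0.59782989, -0.11546058,  0.12004187]), np.float64(0.0010182328750058072)) [[ 0.59624089 -0.11576024  0.12521791]] [[ 0.59629055 -0.11576092  0.125     ]] [[ 0.60001164 -0.11870491  0.125     ]]
tin [318 246  32  31 544] [ 170  225   45   45 1453]Traceback (most recent call last):
  File "<stdin>", line 18, in <module>
  File "<stdin>", line 17, in circ
cv2.error: OpenCV(4.12.0) /io/opencv/modules/imgproc/src/shapedescr.cpp:361: error: (-201:Incorrect size of input array) There should be at least 5 points to fit the ellipse in function 'fitEllipseNoDirect'
```

```bash
ls pics
```

```text
side0.npz
side0.png
top0.npz
top0.png
```

```bash
cat > m.py <<'E'
from h import *
T=dict(np.load('pics/top0.npz'));S=dict(np.load('pics/side0.npz'))
def tri(a,b):
    d1=rays(T,a)[0];d2=rays(S,b)[0];o1=T['xyz'];o2=S['xyz']
    s=np.linalg.lstsq(np.c_[d1,-d2],o2-o1,rcond=None)[0]
    p,q=o1+s[0]*d1,o2+s[1]*d2
    return (p+q)/2,np.linalg.norm(p-q)
def slab(c,box,z0,z1):
    x0,y0,x1,y1=box; ys,xs=np.mgrid[y0:y1,x0:x1]; uv=np.c_[xs.ravel(),ys.ravel()]; P=dep(c,uv)
    k=(P[:,2]>z0)&(P[:,2]<z1); return uv[k],P[k]
if __name__=='__main__':
    for c,n,box,zz in((T,'top',(210,130,330,290),5),(S,'side',(160,140,380,300),3.6)):
        x0,y0,x1,y1=box; im=cv2.resize(c['pixels'][y0:y1,x0:x1],None,fx=zz,fy=zz,interpolation=2)
        im=im[:600,:800];cv2.imwrite('pics/'+n+'z.png',im[:,:,::-1])
    e=[]
    for c,b in((T,(305,235,362,290)),(S,(160,220,225,275))):
        uv,P=slab(c,b,.028,.042); (x,y),r=cv2.minEnclosingCircle((P[:,:2]*1000).astype(np.float32)); print('tin',x,y,r,np.median(P,0),P.mean(0))
        el=cv2.fitEllipse(cv2.convexHull(uv.astype(np.int32)));print(el);e.append(el[0])
    print(tri(*e))
    for c,b in((T,(365,130,410,195)),(S,(240,330,295,400))):
        uv,P=slab(c,b,.07,.1);print('jar',cv2.minEnclosingCircle((P[:,:2]*1000).astype(np.float32)))
    for c,b in((T,(175,130,220,175)),(S,(360,140,410,210))):
        uv,P=slab(c,b,.02,.15);print('can',cv2.minEnclosingCircle((P[:,:2]*1000).astype(np.float32)),P[:,2].max())
    for c,b in((T,(215,130,320,225)),(S,(255,150,375,290))):
        uv,P=slab(c,b,.13,.148);print('cup',len(P),cv2.minAreaRect((P[:,:2]*1000).astype(np.float32)),np.percentile(P[:,2],[2,50,98]))
E
python3 m.py
```

```text
tin 447.17626953125 -217.2364501953125 38.9071159362793 [ 0.44746096 -0.21774898  0.03255606] [ 0.44770392 -0.21775744  0.0326391 ]
((333.35675048828125, 261.197509765625), (29.971508026123047, 30.592187881469727), 35.35030746459961)
tin 448.94720458984375 -217.21450805664062 39.741512298583984 [ 0.45048552 -0.21910598  0.03313456] [ 0.45027374 -0.21875105  0.03307368]
((191.7610626220703, 246.1527099609375), (31.291065216064453, 38.42937088012695), 75.90966796875)
(array([ 0.44810227, -0.21745583,  0.02910131]), np.float64(0.001243690768057662))
jar ((709.3555297851562, -364.7794189453125), 31.430946350097656)
jar ((709.8795776367188, -364.62994384765625), 32.163265228271484)
can ((743.3076782226562, 135.23904418945312), 32.32258605957031) 0.1339136652066456
can ((737.1678466796875, 134.89862060546875), 158.27537536621094) 0.14278466356598163
cup 4079 ((641.5021362304688, -62.90423583984375), (200.89466857910156, 168.38214111328125), 89.09022521972656) [0.13281627 0.13912112 0.14262868]
cup 4878 ((641.8381958007812, -61.34761047363281), (201.74533081054688, 166.49459838867188), 89.07234954833984) [0.13181578 0.13960268 0.14227808]
```

View pics/topz.png

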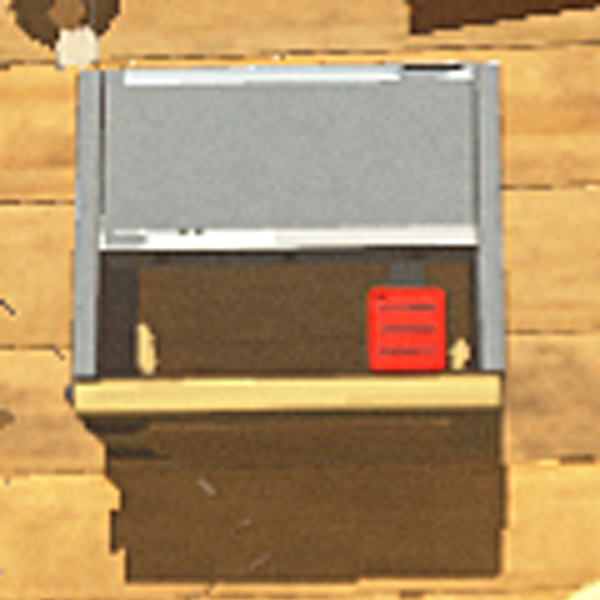

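View pics/sidez.png

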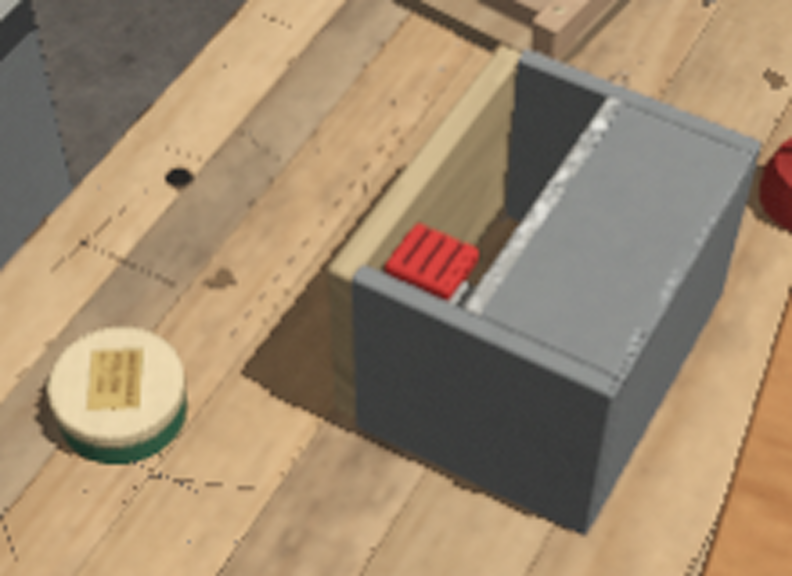

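```bash
cat >> h.py <<'E'
C0=np.array([.6545,-.0620]); CY=np.radians(-.92)
Rc=np.array([[np.cos(CY),-np.sin(CY)],[np.sin(CY),np.cos(CY)]])
def l2w(x,y): return C0+Rc@np.array([x,y])
def w2l(x,y): return Rc.T@(np.array([x,y])-C0)
def door(th,r,n):
    """world xy of point r from hinge, n inward from inner face"""
    u=np.array([-np.sin(th),-np.cos(th)]); v=np.array([np.cos(th),-np.sin(th)])
    return l2w(*(np.array([-.08,.1])+r*u+n*v))
def plan(targets):
    s=bot.read_state(); Rt=cv2.Rodrigues(np.array(s['tcp_rot']))[0]; yaw=np.degrees(np.arctan2(Rt[1,0],Rt[0,0]))
    print('t',round(s['time'],2),'tcp',np.round(s['tool_pos'],4),'yaw',round(yaw,2),'tilt',np.round(Rt[:,2],4),'q',np.round(s['q'],2),'F',np.round(s['wrist_force'],1),'w',round(s['width'],3))
    for x,y,z,w in targets:
        d=Rt.T@(np.array([x,y,z])-s['tool_pos']); t=-(w-yaw); t=(t+180)%360-180
        print(np.round(d*1000,1),round(t,1))
E
python3 - <<'E'
from m import *
uv,P=slab(T,(60,200,270,330),.006,.4)
g=(P[:,0]>.33)&(P[:,0]<.6)&(P[:,1]>-.05)&(P[:,1]<.3)
P=P[g]; print(len(P))
H,xe,ye=np.histogram2d(P[:,0],P[:,1],bins=[np.arange(.33,.61,.02),np.arange(-.05,.31,.02)])
print(np.round(ye[:-1],2))
for i in range(len(xe)-1): print(round(xe[i],2),[ int(1000*P[(P[:,0]>=xe[i])&(P[:,0]<xe[i+1])&(P[:,1]>=ye[j])&(P[:,1]<ye[j+1])][:,2].max()) if H[i,j]>2 else 0 for j in range(len(ye)-1)])
for th in(1.85,1.95,2.0): print(th,door(th,.198,0),door(th,.198,-.016),door(th,.155,.093))
print('pad',door(0,.155,.024))
plan([(*door(0,.155,.024),.21,-181)])
E
```

```text
3812
[-0.05 -0.03 -0.01  0.01  0.03  0.05  0.07  0.09  0.11  0.13  0.15  0.17
  0.19  0.21  0.23  0.25  0.27]
0.33 [0, 0, 0, 0, 0, 0, 0, 0, 0, 0, 0, 0, 0, 0, 0, 0, 0]
0.35 [0, 0, 0, 0, 0, 0, 0, 0, 0, 0, 0, 0, 0, 0, 0, 0, 0]
0.37 [0, 0, 0, 0, 0, 0, 0, 0, 0, 0, 0, 0, 0, 0, 0, 0, 0]
0.39 [0, 0, 0, 0, 0, 0, 0, 0, 0, 0, 0, 0, 0, 0, 0, 0, 0]
0.41 [0, 0, 0, 0, 0, 0, 0, 0, 0, 0, 19, 23, 20, 21, 21, 20, 22]
0.43 [0, 0, 0, 0, 0, 0, 0, 0, 0, 0, 21, 21, 21, 23, 23, 27, 27]
0.45 [0, 0, 0, 0, 0, 0, 0, 0, 0, 0, 22, 21, 21, 21, 21, 54, 54]
0.47 [0, 0, 0, 0, 0, 0, 0, 0, 0, 0, 20, 42, 44, 22, 22, 22, 22]
0.49 [0, 0, 0, 0, 0, 0, 0, 0, 0, 0, 22, 44, 41, 21, 23, 24, 22]
0.51 [0, 0, 0, 0, 0, 0, 0, 0, 0, 0, 42, 44, 42, 22, 22, 21, 22]
0.53 [0, 0, 0, 0, 0, 0, 0, 0, 26, 17, 53, 54, 53, 52, 52, 51, 54]
0.55 [138, 139, 137, 139, 138, 0, 0, 0, 35, 25, 46, 52, 52, 54, 53, 53, 54]
0.57 [137, 139, 137, 142, 143, 0, 0, 0, 0, 0, 14, 0, 0, 0, 0, 0, 31]
1.85 [0.38668414 0.09688749] [0.39133997 0.11219511] [ 0.40076137 -0.00460059]
1.95 [0.3933825  0.11551128] [0.39954328 0.13027762] [0.3972575  0.01312483]
2.0 [0.39742126 0.12454887] [0.40431235 0.13898884] [0.39617423 0.02209671]
pad [ 0.59762412 -0.11609375]
t 0.1 tcp [ 0.2619 -0.6214  0.23  ] yaw 22.85 tilt [-7.e-04  2.e-03 -1.e+00] q [-1.21  0.26  1.61 -0.    1.27 -0.04] F [-0.4  0.1 -0.2] w 0.998
[ 505.6 -335.2   20.8] -156.1
```

Emit:
{"op": "move_arm", "data": {
  "steps": [
    [505,-335,0,-156,0],
    [505,-335,0,-156,0],
    [505,-335,0,-156,0],
    [505,-335,0,-156,0],
    [505,-335,0,-156,0],
    [505,-335,0,-156,0],
    [505,-335,0,-156,0],
    [505,-335,0,-156,0],
    [505,-335,0,-156,0],
    [505,-335,0,-156,0],
    [505,-335,0,-156,0],
    [505,-335,0,-156,0],
    [505,-335,0,-156,0],
    [505,-335,0,-156,0],
    [505,-335,0,-156,0],
    [505,-335,0,-156,0],
    [505,-335,20,-156,0],
    [505,-335,20,-156,0],
    [505,-335,20,-156,0],
    [505,-335,20,-156,0]
  ]
}}

```text
time: 2.1
tool_pos: [0.5973, -0.1172, 0.2111]
tcp_rot: [-0.036, -3.141, -0.0]
wrist_force: [0.7, 0.0, -0.5]
width: 0.004
```

Run:
```python
from h import *
p=door(0,.155,.024)
plan([(*p,.14,-181),(*p,.107,-181),(*door(0,.155,.010),.107,-181)])
S=cam('side');save(S,'s1.png')
```

```text
t 2.1 tcp [ 0.5973 -0.1172  0.2111] yaw 178.7 tilt [-3.e-04  1.e-04 -1.e+00] q [-0.23  0.15  1.77  0.    1.21 -1.78] F [ 0.7  0.  -0.5] w 0.004
[-0.3  1.1 71.1] -0.3
[ -0.3   1.1 104.1] -0.3
[ 13.7   1.  104.1] -0.3
```

View pics/s1.png

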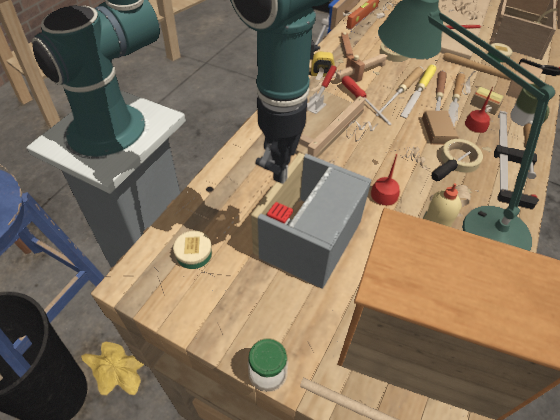

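The shut gripper hangs above the pad, with its tip near (283,175). Next I press.

Emit:
{"op": "move_arm", "data": {
  "steps": [
    [0,1,40,0,0],
    [0,1,70,0,0],
    [0,1,80,0,0],
    [0,1,85,0,0],
    [0,1,90,0,0],
    [0,1,95,0,0],
    [0,1,99,0,0],
    [0,1,99,0,0]
  ]
}}

```text
time: 2.95
tool_pos: [0.5985, -0.1165, 0.1133]
tcp_rot: [0.032, 3.139, -0.001]
wrist_force: [0.2, -0.1, 4.5]
width: 0.001
```

Emit:
{"op": "move_arm", "data": {
  "steps": [
    [0,0,1.5,0,0],
    [0,0,3,0,0],
    [0,0,3,0,0]
  ]
}}

```text
time: 3.25
tool_pos: [0.5982, -0.1165, 0.1099]
tcp_rot: [0.032, 3.14, -0.001]
wrist_force: [0.5, -0.7, 5.1]
width: 0.0
```

Run:
```python
from h import *
w=lambda t:-181.-np.degrees(t)
ths=[0,.05,.1,.15,.2,.25,.3,.35,.4,.45,.5,.55,.6,.65,.7,.75]
plan([(*door(0,.155,.024),.1105,w(0))]+[(*door(t,.155,.012),.1105,w(t)) for t in ths])
```

```text
t 3.25 tcp [ 0.5982 -0.1165  0.1099] yaw 178.84 tilt [ 1.9e-03 -6.0e-04 -1.0e+00] q [-0.23  0.24  1.87 -0.    1.03 -1.78] F [ 0.5 -0.7  5.1] w 0.0
[ 0.6  0.4 -0.6] -0.2
[12.6  0.4 -0.6] -0.2
[20.4 -0.1 -0.6] 2.7
[28.1 -0.1 -0.6] 5.6
[35.9  0.2 -0.7] 8.4
[43.6  1.  -0.7] 11.3
[51.3  2.1 -0.7] 14.2
[59.   3.6 -0.7] 17.0
[66.5  5.4 -0.7] 19.9
[73.9  7.7 -0.7] 22.8
[81.3 10.3 -0.7] 25.6
[88.4 13.3 -0.8] 28.5
[95.5 16.6 -0.8] 31.4
[102.3  20.3  -0.8] 34.2
[109.   24.3  -0.8] 37.1
[115.4  28.7  -0.8] 40.0
[121.6  33.3  -0.8] 42.8
```

Emit:
{"op": "move_arm", "data": {
  "steps": [
    [4,0,0,0,0],
    [8,0,0,0,0],
    [12.5,0,0,0,0],
    [16,0,0,1,0],
    [20,0,0,3,0],
    [28,0,0,5.5,0],
    [36,0,0,8.5,0],
    [43.5,1,0,11,0],
    [51,2,0,14,0],
    [59,3.5,0,17,0],
    [66.5,5.5,0,20,0],
    [74,7.5,0,23,0],
    [81,10,0,25.5,0],
    [88,13,0,28.5,0],
    [95,16.5,0,31.5,0],
    [95,16.5,0,31.5,0]
  ]
}}

```text
time: 4.85
tool_pos: [0.502, -0.0975, 0.1094]
tcp_rot: [-0.884, -3.014, 0.0]
wrist_force: [-0.6, -0.3, 5.6]
width: -0.004
```

```bash
cat > look.py <<'E'
import sys
from h import *
n=sys.argv[1]
for k in('top','side'):
    c=cam(k); np.savez('pics/%s_%s.npz'%(k,n),**c)
    x0,y0,x1,y1=(150,110,420,310) if k=='top' else (130,80,420,300)
    im=cv2.resize(c['pixels'][y0:y1,x0:x1],None,fx=2.7,fy=2.7,interpolation=2); cv2.imwrite('pics/%s_%s.png'%(k,n),im[:,:,::-1])
E
python3 look.py a
python3 - <<'E'
from h import *
w=lambda t:-181.-np.degrees(t)
ths=np.arange(.5,1.93,.1)
plan([(*door(t,.155,.012),.1105,w(t)) for t in ths])
E
```

```text
t 4.95 tcp [ 0.5025 -0.0978  0.1095] yaw 147.36 tilt [ 1.e-04 -3.e-04 -1.e+00] q [-0.24  0.07  2.07 -0.    1.   -1.24] F [ 0.1 -0.2  4.5] w -0.002
[-8.3  1.  -1. ] -3.0
[ 7.2 -0.3 -1. ] 2.7
[22.7  0.  -1. ] 8.5
[38.2  1.9 -1. ] 14.2
[53.3  5.3 -1. ] 19.9
[68.1 10.1 -1. ] 25.7
[82.3 16.5 -1. ] 31.4
[95.8 24.2 -1. ] 37.1
[108.4  33.2  -1. ] 42.8
[120.1  43.4  -1. ] 48.6
[130.7  54.8  -1. ] 54.3
[140.2  67.1  -1. ] 60.0
[148.3  80.4  -1. ] 65.8
[155.1  94.3  -1. ] 71.5
[160.4 108.9  -1. ] 77.2
```

View pics/top_a.png

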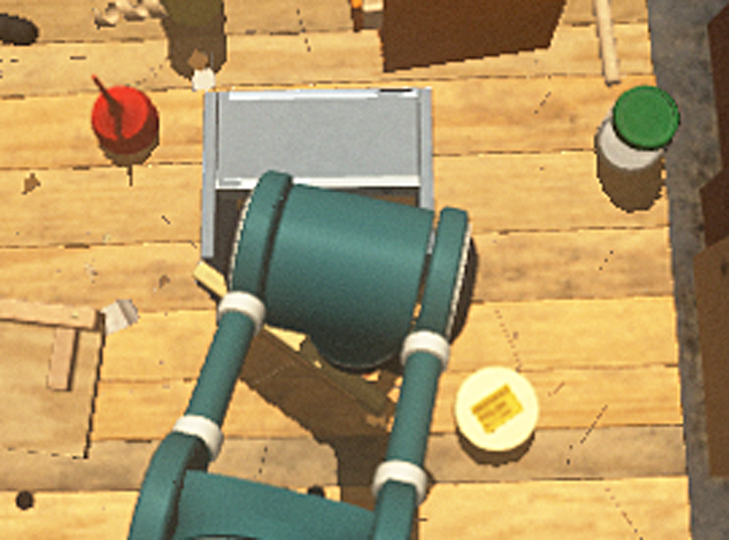

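View pics/side_a.png

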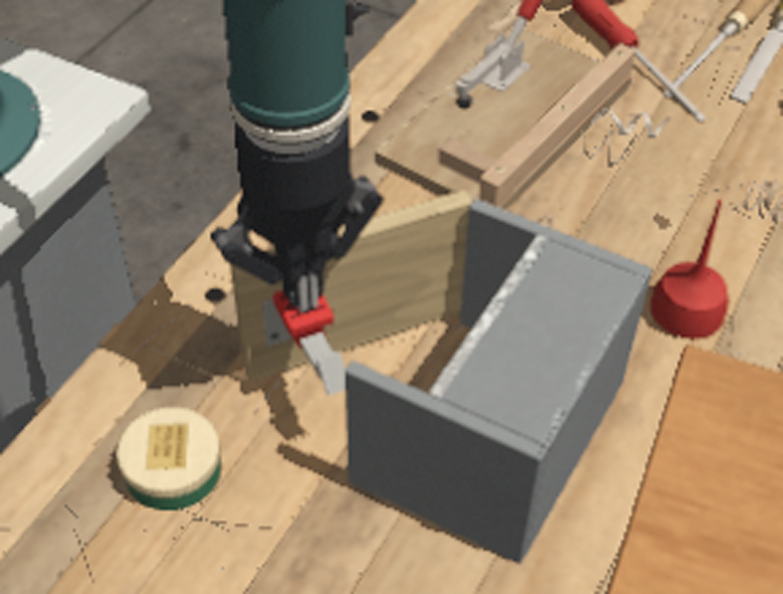

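The door is free and open about 0.55 rad: in side_a the fingertip sits on the pad at (303,315), and the hook is clear of the lip. I'll keep swinging.

Emit:
{"op": "move_arm", "data": {
  "steps": [
    [7,0,0,2.5,0],
    [15,0,0,5.5,0],
    [23,0,0,8.5,0],
    [38,2,0,14,0],
    [53,5,0,20,0],
    [68,10,0,25.5,0],
    [82,16.5,0,31.5,0],
    [96,24,0,37,0],
    [108,33,0,43,0],
    [120,43.5,0,48.5,0],
    [131,55,0,54,0],
    [140,67,0,60,0],
    [148,80,0,66,0],
    [155,94,0,71.5,0],
    [158,102,0,74,0],
    [160,109,0,77,0],
    [160,109,0,77,0]
  ]
}}

```text
time: 6.65
tool_pos: [0.4269, 0.0812, 0.1095]
tcp_rot: [-2.568, -1.809, -0.001]
wrist_force: [-0.3, 1.0, 4.7]
width: -0.001
```

```bash
python3 look.py b
python3 - <<'E'
from h import *
plan([])
E
```

```text
t 6.75 tcp [0.4268 0.0808 0.1094] yaw 70.39 tilt [-1.e-04  4.e-04 -1.e+00] q [ 0.13 -0.08  2.22  0.    1.    0.47] F [-1.4  1.4  5.5] w -0.001
```

View pics/side_b.png

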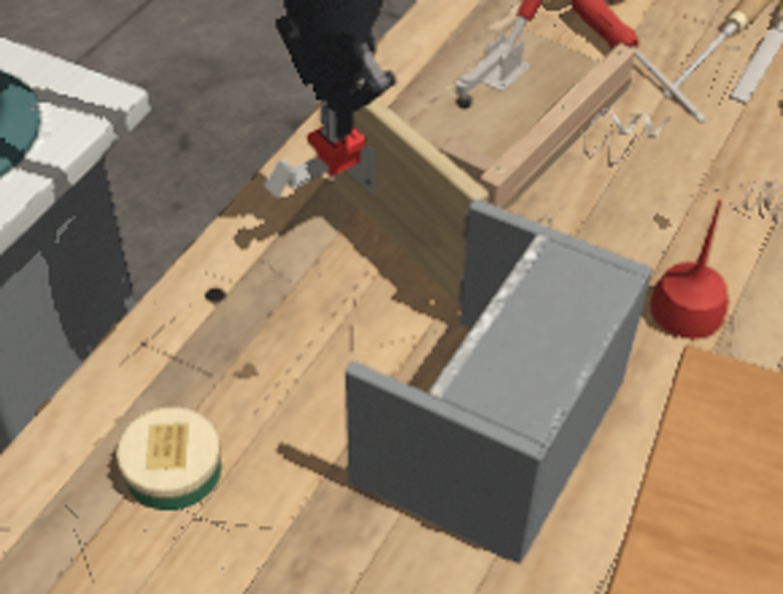

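The door stands at about 1.9 rad and the lock arm is at (300,170). Next I back the finger off, lift, and go to the right of the tin with the jaws half open.

Run:
```python
from h import *
t=np.array([.448,-.2172]); e=l2w(-.175,-.012); d=(e-t)/np.linalg.norm(e-t); w=np.degrees(np.arctan2(d[1],d[0])); print(e,w,np.linalg.norm(e-t))
a=t-.072*d
plan([(*a,.22,w),(*a,.007,w)])
```

```text
[ 0.47932988 -0.07118859] 77.88958954190375 0.14933483304226286
t 6.75 tcp [0.4268 0.0808 0.1094] yaw 70.39 tilt [-1.e-04  4.e-04 -1.e+00] q [ 0.13 -0.08  2.22  0.    1.    0.47] F [-1.4  1.4  5.5] w -0.001
[-344.9  129.3 -110.7] -7.5
[-345.   129.4  102.3] -7.5
```

Emit:
{"op": "move_arm", "data": {
  "steps": [
    [-4,0,-5,0,0],
    [-8,0,-20,0,0],
    [-8,0,-50,0,0],
    [-8,0,-95,0,0],
    [-50,18,-110,-3,50],
    [-345,129,-110,-7.5,50],
    [-345,129,-110,-7.5,50],
    [-345,129,-110,-7.5,50],
    [-345,129,-110,-7.5,50],
    [-345,129,-110,-7.5,50],
    [-345,129,-110,-7.5,50],
    [-345,129,-110,-7.5,50],
    [-345,129,-110,-7.5,50],
    [-345,129,-60,-7.5,50],
    [-345,129,-10,-7.5,50],
    [-345,129,30,-7.5,50],
    [-345,129,30,-7.5,50]
  ]
}}

```text
time: 8.45
tool_pos: [0.4268, -0.2825, 0.0727]
tcp_rot: [-2.431, -1.966, 0.005]
wrist_force: [-1.0, 0.7, -0.3]
width: 0.5
```

```bash
python3 look.py c
python3 - <<'E'
from h import *
t=np.array([.448,-.2172]); e=l2w(-.175,-.012); d=(e-t)/np.linalg.norm(e-t); w=np.degrees(np.arctan2(d[1],d[0]))
plan([(*(t-k*d),.007,w) for k in(.072,.044)]+[(*(e-.044*d),.007,w)])
E
```

```text
t 8.55 tcp [ 0.4317 -0.2864  0.0791] yaw 77.91 tilt [-0.0021  0.0019 -1.    ] q [-0.63  0.12  2.08  0.    0.95 -0.42] F [0.6 0.7 0.7] w 0.501
[-1.   1.6 72.1] 0.0
[27.   1.6 72.1] 0.0
[176.3   1.6  72.3] 0.0
```

View pics/side_c.png

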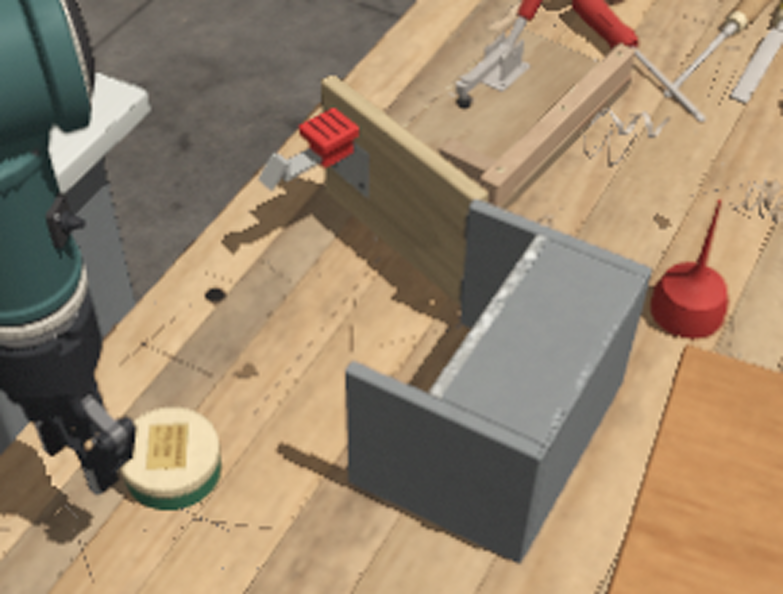

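View pics/top_c.png

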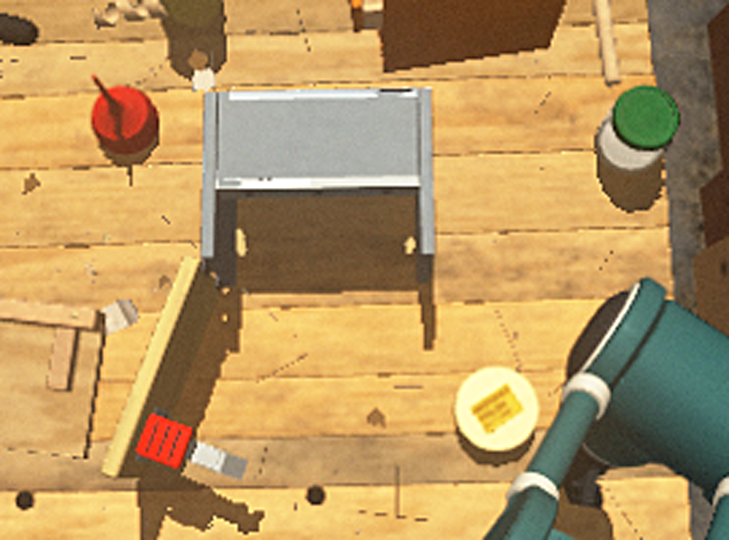

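The door is wide open and has stayed there. The tin sits untouched at (497,408) in top_c, with the fork to its right. I'll lower and start the push.

Emit:
{"op": "move_arm", "data": {
  "steps": [
    [-1,1.5,30,0,50],
    [-1,1.5,60,0,50],
    [-1,1.5,70,0,50],
    [8,1.5,72,0,50],
    [15,1.5,72,0,50],
    [20,1.5,72,0,50],
    [25,1.5,72,0,50],
    [30,1.5,72,0,50],
    [38,1.5,72,0,50],
    [46,1.5,72,0,50],
    [54,1.5,72,0,50],
    [62,1.5,72,0,50],
    [70,1.5,72,0,50],
    [78,1.5,72,0,50],
    [78,1.5,72,0,50]
  ]
}}

```text
time: 10.05
tool_pos: [0.45, -0.2107, 0.0069]
tcp_rot: [-2.442, -1.974, 0.0]
wrist_force: [-0.6, -0.3, -0.4]
width: 0.502
```

```bash
python3 look.py d
python3 - <<'E'
from h import *
t=np.array([.448,-.2172]); e=l2w(-.175,-.012); d=(e-t)/np.linalg.norm(e-t); w=np.degrees(np.arctan2(d[1],d[0]))
plan([(*(e-.044*d),.007,w)])
E
```

```text
t 10.15 tcp [ 0.4499 -0.2114  0.007 ] yaw 77.88 tilt [-7.e-04  6.e-04 -1.e+00] q [-0.49  0.19  2.16  0.    0.79 -0.28] F [ 0.4  0.1 -1.2] w 0.497
[99.3 -0.7 -0. ] -0.0
```

View pics/side_d.png

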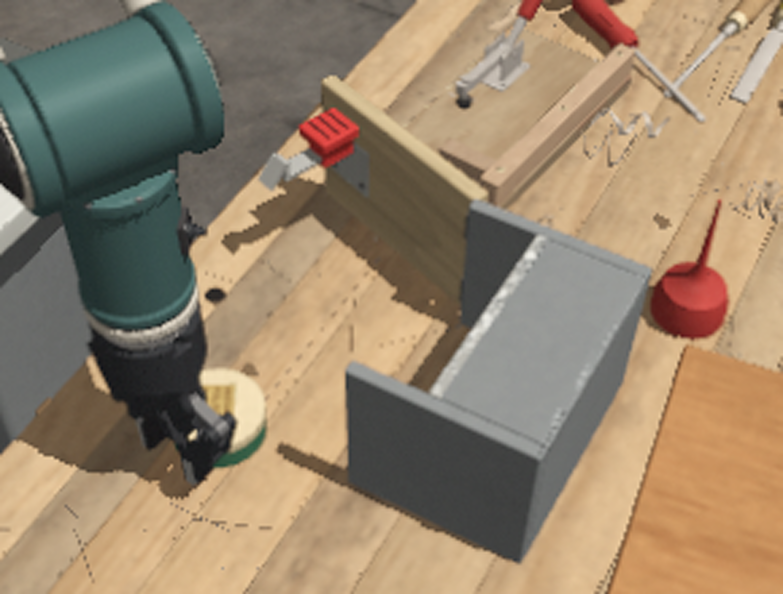

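The tin is sliding ahead of the fork at (235,415). Carrying on.

Emit:
{"op": "move_arm", "data": {
  "steps": [
    [4,0,0,0,50],
    [10,0,0,0,50],
    [18,0,0,0,50],
    [26,0,0,0,50],
    [34,0,0,0,50],
    [42,0,0,0,50],
    [50,0,0,0,50],
    [58,0,0,0,50],
    [66,0,0,0,50],
    [74,0,0,0,50],
    [82,0,0,0,50],
    [88,0,0,0,50],
    [93,0,0,0,50],
    [97,0,0,0,50],
    [99,0,0,0,50],
    [99,0,0,0,50],
    [80,0,0,0,50],
    [60,0,-40,0,50],
    [60,0,-90,0,50],
    [0,0,-120,0,50]
  ]
}}

```text
time: 12.15
tool_pos: [0.4562, -0.1961, 0.1238]
tcp_rot: [2.437, 1.976, 0.006]
wrist_force: [1.1, -1.4, -0.1]
width: 0.504
```

```bash
python3 look.py e
python3 - <<'E'
import m; from m import *
for k,b in(('top',(230,215,345,290)),('side',(150,180,320,290))):
    c=dict(np.load('pics/%s_e.npz'%k)); uv,P=slab(c,b,.028,.042)
    print(cv2.minEnclosingCircle((P[:,:2]*1000).astype(np.float32)))
plan([])
E
```

```text
((512.5169677734375, -32.67137908935547), 91.55663299560547)
((586.879638671875, -87.99890899658203), 145.62916564941406)
t 12.25 tcp [ 0.4566 -0.2024  0.125 ] yaw 77.69 tilt [ 0.0092 -0.0065 -0.9999] q [-0.47  0.02  2.09 -0.    1.02 -0.25] F [ 0.9 -0.  -0.6] w 0.501
```

View pics/top_e.png

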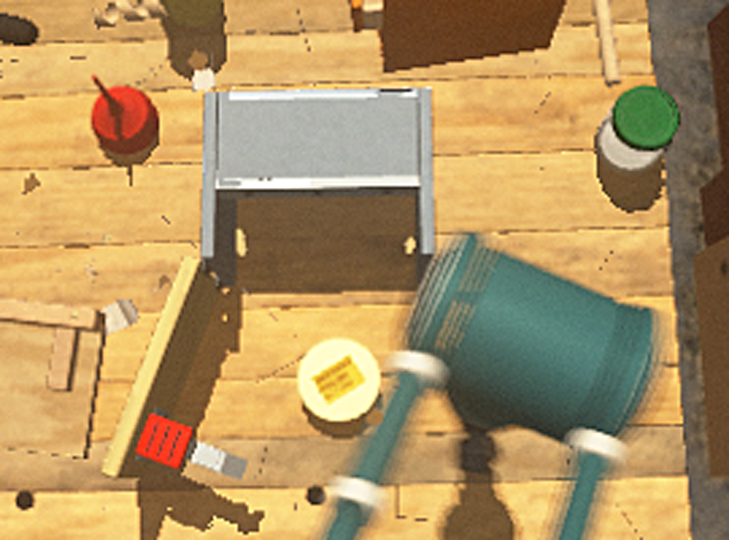

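View pics/side_e.png

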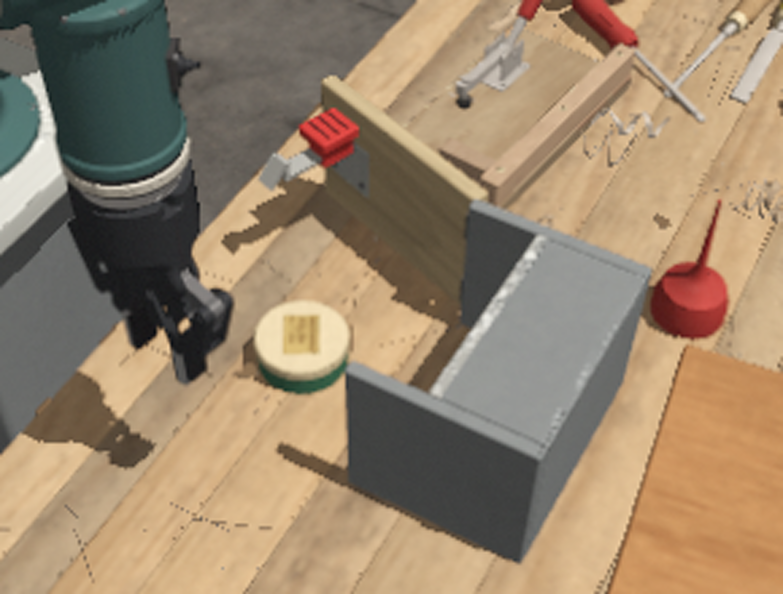

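The tin is in front of the doorway at (339,380) in top_e. I'll measure it and plan the push in.

Run:
```python
from m import *
c=dict(np.load('pics/top_e.npz')); S_=dict(np.load('pics/side_e.npz'))
r=[]
for c,b in((c,(258,230,294,272)),(S_,(222,188,262,226))):
    uv,P=slab(c,b,.027,.043); q,rad=cv2.minEnclosingCircle((P[:,:2]*1000).astype(np.float32)); print(q,rad,w2l(q[0]/1000,q[1]/1000)); r.append(np.array(q)/1000)
t=(r[0]+r[1])/2
e=l2w(-.024,-.006); d=(e-t)/np.linalg.norm(e-t); w=np.degrees(np.arctan2(d[1],d[0])); print(t,e,w,np.linalg.norm(e-t))
print('arm end',door(1.9,.155,.093))
plan([(*(t-.074*d),.16,w),(*(t-.074*d),.007,w),(*(t-.044*d),.007,w),(*(e-.044*d),.007,w)])
```

```text
(478.4349670410156, -73.5713882446289) 38.656795501708984 [-0.17585654 -0.01439686]
(481.7381591796875, -71.49761199951172) 39.71430206298828 [-0.17258707 -0.01227031]
[ 0.48008656 -0.0725345 ] [ 0.63040676 -0.06761387] 1.8748675532739822 0.15040070777400488
arm end [0.39878782 0.00421831]
t 12.25 tcp [ 0.4566 -0.2024  0.125 ] yaw 77.69 tilt [ 0.0092 -0.0065 -0.9999] q [-0.47  0.02  2.09 -0.    1.02 -0.25] F [ 0.9 -0.  -0.6] w 0.501
[113.6 -76.1 -36.2] 75.8
[114.3 -77.7 116.7] 75.8
[121.6 -48.6 117. ] 75.8
[158.5  97.2 118.4] 75.8
```

Emit:
{"op": "move_arm", "data": {
  "steps": [
    [10,-40,-25,8,50],
    [30,-76,-36,17,50],
    [70,-76,-36,25,50],
    [110,-76,-36,34,50],
    [114,-76,-36,42,50],
    [114,-76,-36,50,50],
    [114,-76,-36,58,50],
    [114,-76,-36,67,50],
    [114,-76,-36,76,50],
    [114,-76,-36,76,50],
    [114,-76,-10,76,50],
    [114,-76,-10,76,50]
  ]
}}

```text
time: 13.45
tool_pos: [0.4002, -0.0689, 0.1266]
tcp_rot: [-3.139, -0.054, 0.01]
wrist_force: [-1.5, 0.9, -0.4]
width: 0.501
```

Run:
```python
from h import *
t=np.array([.480,-.0725])
e=l2w(-.024,-.006); d=(e-t)/np.linalg.norm(e-t); w=np.degrees(np.arctan2(d[1],d[0]))
plan([(*(t-.074*d),.16,w),(*(t-.074*d),.007,w),(*(t-.044*d),.007,w),(*(e-.044*d),.007,w)])
c=cam('side');save(c,'s_f.png')
```

```text
t 13.45 tcp [ 0.4002 -0.0689  0.1266] yaw 1.97 tilt [-0.0063  0.0016 -1.    ] q [-0.23 -0.16  2.25  0.    1.06  1.3 ] F [-1.5  0.9 -0.4] w 0.501
[  5.4   6.1 -33.4] 0.1
[  6.3   6.4 119.6] 0.1
[ 36.3   6.4 119.4] 0.1
[186.8   6.7 118.4] 0.1
```

View pics/s_f.png

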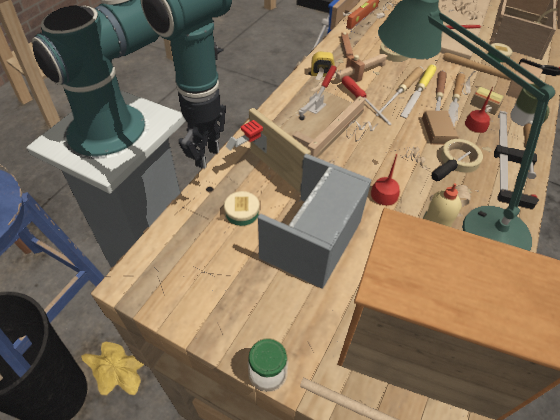

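The gripper stands in front of the tin and clear of the hook arm. I'll lower it.

Emit:
{"op": "move_arm", "data": {
  "steps": [
    [0,5,0,0,50],
    [0,5,40,0,50],
    [0,5,80,0,50],
    [0,5,100,0,50],
    [0,5,110,0,50],
    [0,5,110,0,50]
  ]
}}

```text
time: 14.1
tool_pos: [0.4029, -0.0748, 0.0192]
tcp_rot: [-3.141, -0.051, 0.003]
wrist_force: [-0.3, 0.2, 0.8]
width: 0.502
```

Run:
```python
from h import *
t=np.array([.480,-.0725])
e=l2w(-.024,-.006); d=(e-t)/np.linalg.norm(e-t); w=np.degrees(np.arctan2(d[1],d[0]))
c=cam('side');save(c,'s_g.png')
plan([(*(t-.074*d),.16,w),(*(t-.074*d),.007,w),(*(t-.044*d),.007,w),(*(e-.044*d),.007,w)])
```

```text
t 14.15 tcp [ 0.4039 -0.075   0.0202] yaw 1.86 tilt [ 4.e-04 -1.e-04 -1.e+00] q [-0.24  0.01  2.33 -0.    0.8   1.29] F [ 1.3  0.3 -0.6] w 0.504
[   2.2   -0.  -139.8] -0.0
[ 2.1 -0.1 13.2] -0.0
[32.1 -0.1 13.2] -0.0
[ 1.826e+02 -1.000e-01  1.330e+01] -0.0
```

View pics/s_g.png

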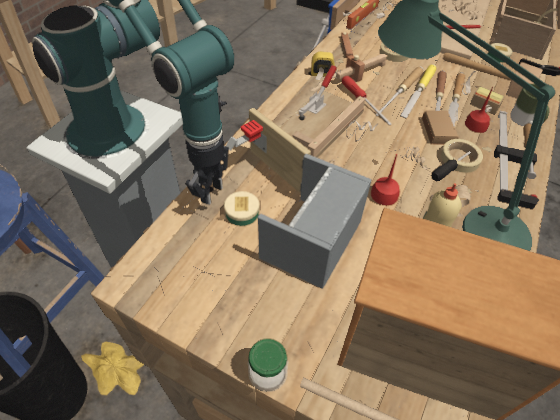

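The fork is lined up behind the tin, near (215,185), against the tin at (241,207). I'll push in partway and check.

Emit:
{"op": "move_arm", "data": {
  "steps": [
    [5,0,8,0,50],
    [14,0,13,0,50],
    [21,0,13,0,50],
    [27,0,13,0,50],
    [33,0,13,0,50],
    [40,0,13,0,50],
    [48,0,13,0,50],
    [56,0,13,0,50],
    [64,0,13,0,50],
    [72,0,13,0,50],
    [80,0,13,0,50],
    [88,0,13,0,50],
    [96,0,13,0,50],
    [104,0,13,0,50],
    [112,0,13,0,50],
    [120,0,13,0,50],
    [126,0,13,0,50],
    [130,0,13,0,50],
    [130,0,13,0,50]
  ]
}}

```text
time: 16.05
tool_pos: [0.5341, -0.0705, 0.0067]
tcp_rot: [3.141, 0.051, 0.001]
wrist_force: [0.7, 0.3, 0.2]
width: 0.497
```

```bash
python3 look.py h
python3 - <<'E'
from h import *
e=l2w(-.024,-.006)
plan([(*(e-np.array([.044,0])),.007,1.9)]); s=bot.read_state()['tool_pos']; print(w2l(s[0],s[1]))
E
```

```text
t 16.15 tcp [ 0.5333 -0.0705  0.0066] yaw 1.85 tilt [ 1.e-04 -0.e+00 -1.e+00] q [-0.18  0.26  2.08  0.    0.81  1.36] F [ 0.8 -0.5 -1. ] w 0.499
[53.2 -1.1 -0.4] -0.0
[-0.12105969 -0.01041913]
```

View pics/side_h.png

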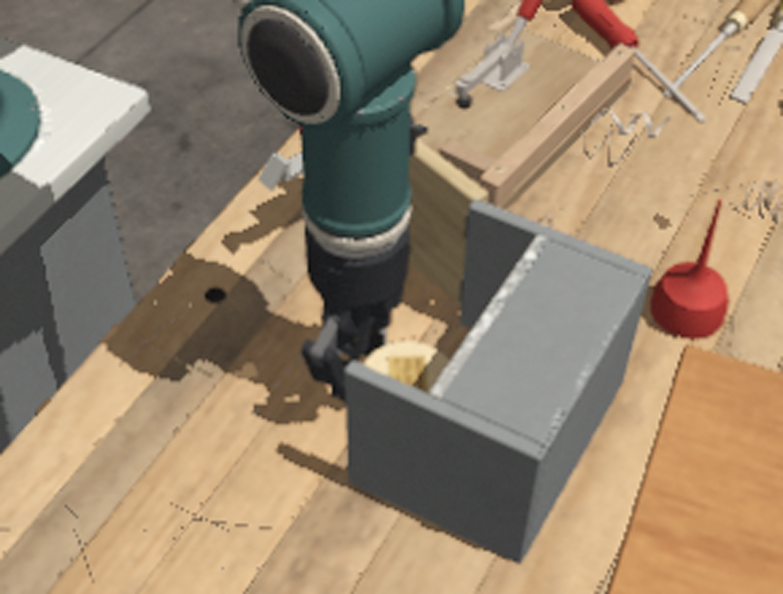

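View pics/top_h.png

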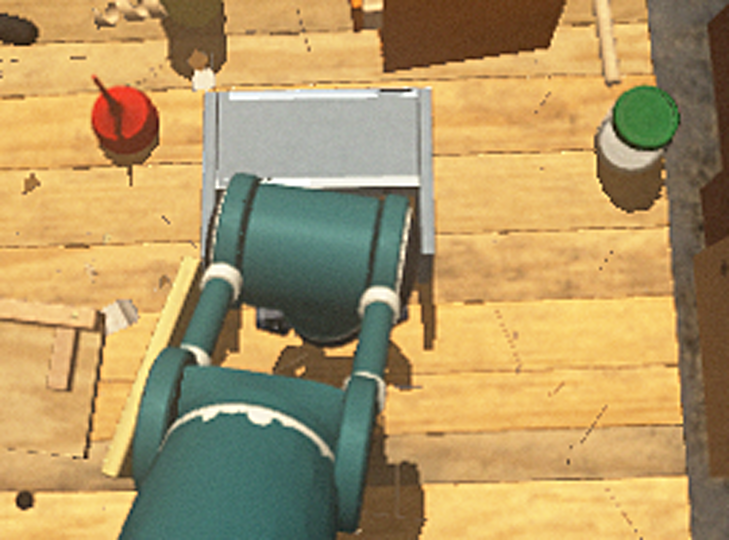

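The tin is entering (lid at (400,362) in side_h) and everything is clear. Pushing the last 53 mm.

Emit:
{"op": "move_arm", "data": {
  "steps": [
    [4,0,0,0,50],
    [10,0,0,0,50],
    [17,0,0,0,50],
    [24,0,0,0,50],
    [31,0,0,0,50],
    [38,0,0,0,50],
    [44,0,0,0,50],
    [48,0,0,0,50],
    [51,0,0,0,50],
    [53,0,0,0,50],
    [53,0,0,0,50]
  ]
}}

```text
time: 17.25
tool_pos: [0.5865, -0.0688, 0.0067]
tcp_rot: [3.141, 0.051, 0.001]
wrist_force: [0.2, -0.1, 0.7]
width: 0.503
```

Emit:
{"op": "move_arm", "data": {
  "steps": [
    [-5,0,0,0,50],
    [-20,0,0,0,50],
    [-50,0,0,0,50],
    [-80,0,-10,0,50],
    [-90,0,-60,0,50],
    [-90,10,-110,0,30],
    [-90,30,-150,0,0],
    [-90,30,-190,0,0],
    [-90,30,-230,0,0],
    [-90,30,-230,0,0]
  ]
}}

```text
time: 18.25
tool_pos: [0.5008, -0.1029, 0.2441]
tcp_rot: [3.138, 0.05, 0.02]
wrist_force: [0.7, -0.1, 0.1]
width: -0.003
```

```bash
python3 look.py i
python3 - <<'E'
from m import *
for k,b in(('top',(230,178,310,225)),('side',(260,190,310,240))):
    c=dict(np.load('pics/%s_i.npz'%k)); uv,P=slab(c,b,.024,.044); print(len(P))
    if len(P)>5:
        q,r=cv2.minEnclosingCircle((P[:,:2]*1000).astype(np.float32)); print(q,r,w2l(q[0]/1000,q[1]/1000), w2l(P[:,0].min(),-.06))
plan([])
E
```

```text
0
71
(586.2549438476562, -21.133514404296875) 53.06417465209961 [-0.06889242  0.03976545] [-0.0774066   0.00075723]
t 18.35 tcp [ 0.4976 -0.1019  0.2381] yaw 1.84 tilt [ 3.3e-03 -9.0e-04 -1.0e+00] q [-0.25 -0.06  1.95 -0.    1.25  1.29] F [ 0.8  0.3 -0.7] w 0.0
```

View pics/side_i.png

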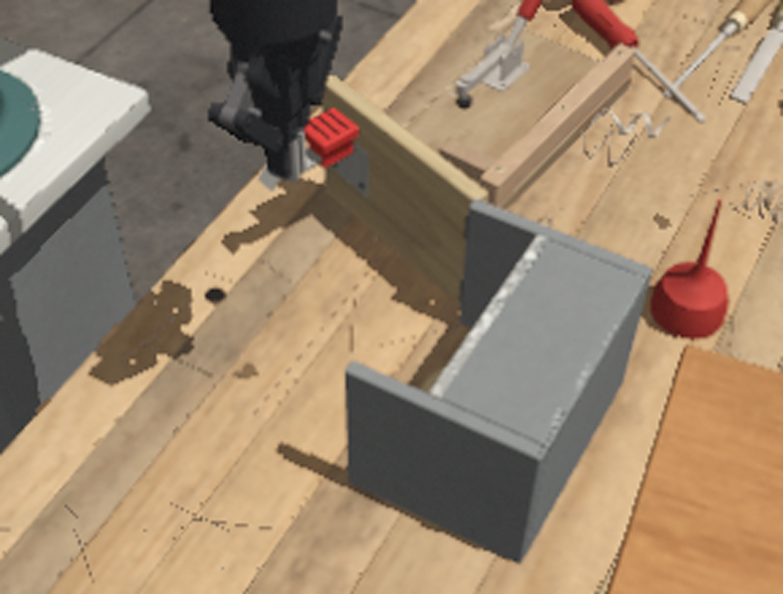

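View pics/top_i.png

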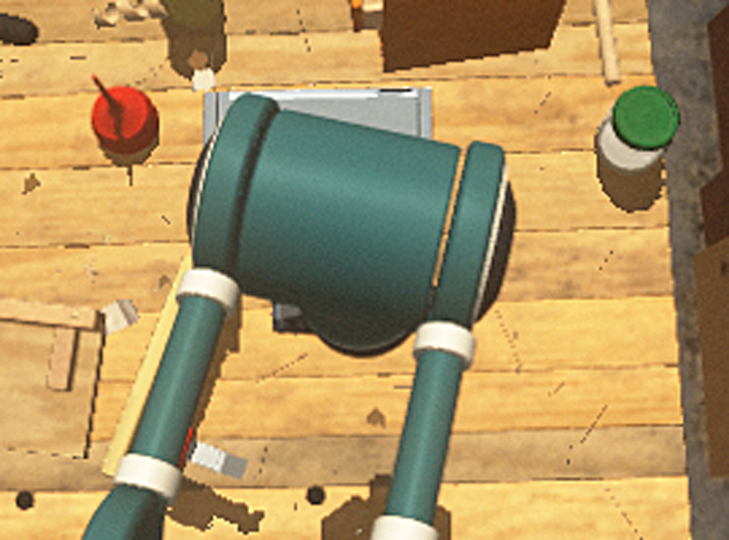

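The tin has gone under the roof and is out of sight. Gripper is up, with the door and hook at (330,135) unmoved. Now over the door to its outer side.

Run:
```python
from h import *
th=1.9
for r in(.165,):
  p=door(th,r,-.055); q=door(th,r,-.028); print(p,q)
  plan([(*p,.238,179.1-np.degrees(th)),(*p,.10,179.1-np.degrees(th)),(*q,.10,179.1-np.degrees(th))])
```

```text
[0.43946736 0.14686885] [0.43032943 0.12146219]
t 18.35 tcp [ 0.4976 -0.1019  0.2381] yaw 1.84 tilt [ 3.3e-03 -9.0e-04 -1.0e+00] q [-0.25 -0.06  1.95 -0.    1.25  1.29] F [ 0.8  0.3 -0.7] w 0.0
[ -50.1 -250.5   -0.3] -68.4
[ -50.6 -250.7  137.7] -68.4
[ -60.5 -225.6  137.7] -68.4
```

Emit:
{"op": "move_arm", "data": {
  "steps": [
    [-50,-251,0,-68.5,0],
    [-50,-251,0,-68.5,0],
    [-50,-251,0,-68.5,0],
    [-50,-251,0,-68.5,0],
    [-50,-251,0,-68.5,0],
    [-50,-251,0,-68.5,0],
    [-50,-251,0,-68.5,0],
    [-50,-251,0,-68.5,0],
    [-50,-251,0,-68.5,0],
    [-50,-251,0,-68.5,0],
    [-50,-251,0,-68.5,0],
    [-50,-251,0,-68.5,0]
  ]
}}

```text
time: 19.55
tool_pos: [0.439, 0.1473, 0.2362]
tcp_rot: [-2.569, -1.807, 0.001]
wrist_force: [0.6, 0.3, -0.3]
width: -0.001
```

```bash
python3 look.py j
python3 - <<'E'
from m import *
c=dict(np.load('pics/top_j.npz'));uv,P=slab(c,(236,178,302,225),.02,.045); print(len(P))
if len(P)>5:
    L=np.array([w2l(*p[:2]) for p in P]); print(L.min(0),L.max(0))
th=1.9;r=.165
p=door(th,r,-.055)
plan([(*p,.238,179.1-np.degrees(th)),(*p,.10,179.1-np.degrees(th))])
E
```

```text
666
[-0.07949118 -0.04560768] [-0.00038619  0.08725286]
t 19.65 tcp [0.4392 0.1474 0.2366] yaw 70.27 tilt [-1.e-04  0.e+00 -1.e+00] q [ 0.27 -0.15  2.03  0.    1.26  0.61] F [ 0.3 -0.1  0.4] w -0.001
[-0.4  0.5 -1.4] 0.0
[ -0.4   0.5 136.6] 0.0
```

View pics/top_j.png

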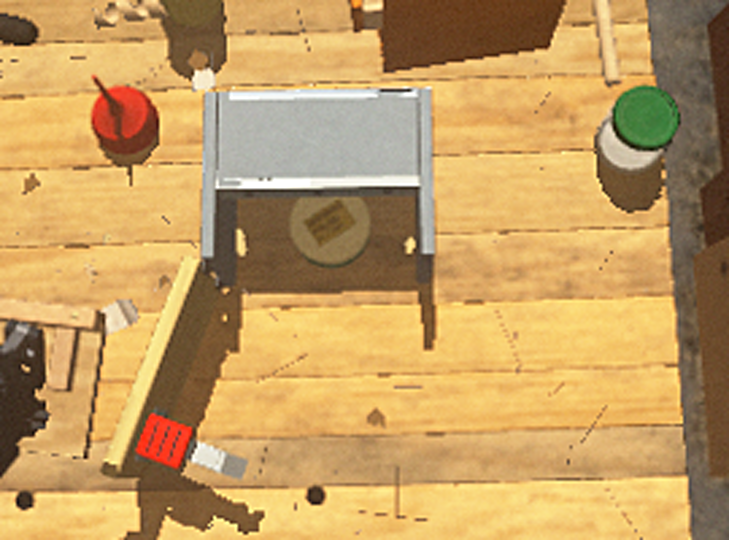

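View pics/side_j.png

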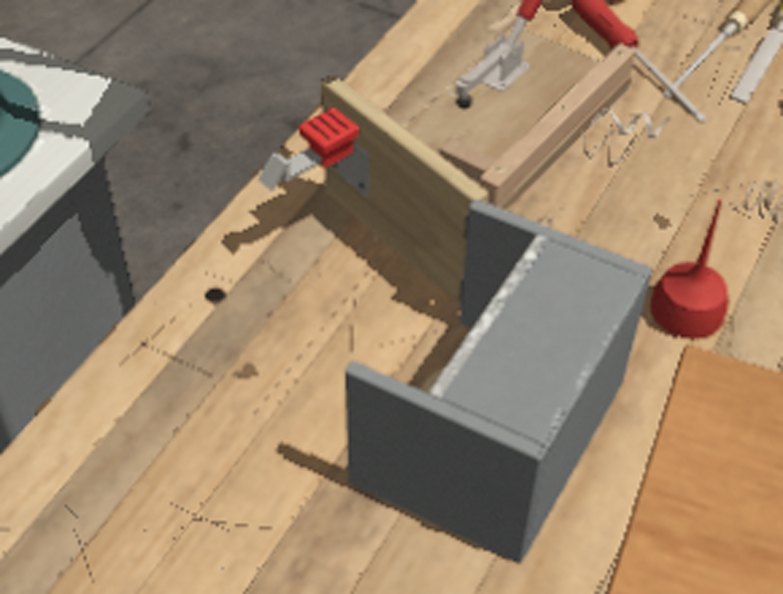

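The tin is inside the doorway, with its lid at about (330,226) in top_j. I'll check its depth and plan the closing arc.

Run:
```python
from h import *
c=dict(np.load('pics/top_j.npz'))
for u,v,z in((290,226,.034),(370,226,.034),(331,262,.034),(331,267,.0)):
    p=onz(c,(150+u/2.7,110+v/2.7),z)[0]; print(w2l(p[0],p[1]))
ths=np.arange(1.9,-.01,-.1)
print('rows')
plan([(*door(1.9,.165,-.055),.10,179.1-np.degrees(1.9))]+[(*door(t,.165,-.027),.10,179.1-np.degrees(t)) for t in ths])
```

```text
[-0.02975713  0.03043479]
[-0.03096738 -0.0456881 ]
[-0.06526991 -0.00844552]
[-0.06346005 -0.00684039]
rows
t 19.65 tcp [0.4392 0.1474 0.2366] yaw 70.27 tilt [-1.e-04  0.e+00 -1.e+00] q [ 0.27 -0.15  2.03  0.    1.26  0.61] F [ 0.3 -0.1  0.4] w -0.001
[ -0.4   0.5 136.6] 0.0
[-28.4   0.4 136.6] 0.0
[-45.   -1.4 136.6] -5.7
[-61.7  -1.7 136.6] -11.4
[-78.4  -0.2 136.6] -17.2
[-94.8   2.9 136.6] -22.9
[-110.8    7.6  136.6] -28.6
[-126.3   13.9  136.6] -34.3
[-141.1   21.7  136.6] -40.1
[-155.    31.   136.6] -45.8
[-167.9   41.6  136.6] -51.5
[-179.7   53.4  136.6] -57.3
[-190.3   66.4  136.6] -63.0
[-199.5   80.3  136.6] -68.7
[-207.3   95.1  136.6] -74.4
[-213.5  110.6  136.6] -80.2
[-218.2  126.7  136.6] -85.9
[-221.3  143.1  136.6] -91.6
[-222.7  159.7  136.6] -97.4
[-222.4  176.4  136.6] -103.1
[-220.5  193.   136.6] -108.8
```

The tin's front edge is 15 mm behind where the shut door will be. I'll descend and swing the door.

Emit:
{"op": "move_arm", "data": {
  "steps": [
    [0,0,50,0,0],
    [0,0,100,0,0],
    [0,0,130,0,0],
    [0,0,136,0,0],
    [-10,0,136,0,0],
    [-20,0,136,0,0],
    [-28,0,136,0,0],
    [-36,-1,136,-3,0],
    [-45,-1.5,136,-5.5,0],
    [-62,-1.5,136,-11.5,0],
    [-78,0,136,-17,0],
    [-95,3,136,-23,0],
    [-111,7.5,136,-28.5,0],
    [-126,14,136,-34.5,0],
    [-141,22,136,-40,0],
    [-141,22,136,-40,0]
  ]
}}

```text
time: 21.25
tool_pos: [0.4138, 0.0056, 0.1026]
tcp_rot: [1.795, 2.574, 0.003]
wrist_force: [0.2, 0.5, -0.4]
width: -0.003
```

```bash
python3 look.py k
python3 - <<'E'
from m import *
ths=np.arange(1.2,-.01,-.1)
plan([(*door(t,.165,-.027),.10,179.1-np.degrees(t)) for t in ths])
E
```

```text
t 21.35 tcp [0.4132 0.007  0.1019] yaw 110.13 tilt [ 2.6e-03  2.0e-04 -1.0e+00] q [-0.04 -0.12  2.27  0.    0.99 -0.4 ] F [ 0.4  0.7 -0.5] w 0.004
[ 0.7 -1.   1.9] -0.2
[-15.9  -2.8   2. ] -5.9
[-32.6  -3.    2. ] -11.7
[-49.3  -1.5   2. ] -17.4
[-65.7   1.7   2. ] -23.1
[-81.7   6.5   2. ] -28.9
[-97.1  12.9   2. ] -34.6
[-111.9   20.8    2.1] -40.3
[-125.7   30.1    2.1] -46.1
[-138.6   40.7    2.1] -51.8
[-150.4   52.6    2.2] -57.5
[-160.9   65.6    2.2] -63.2
[-170.    79.6    2.3] -69.0
```

View pics/side_k.png

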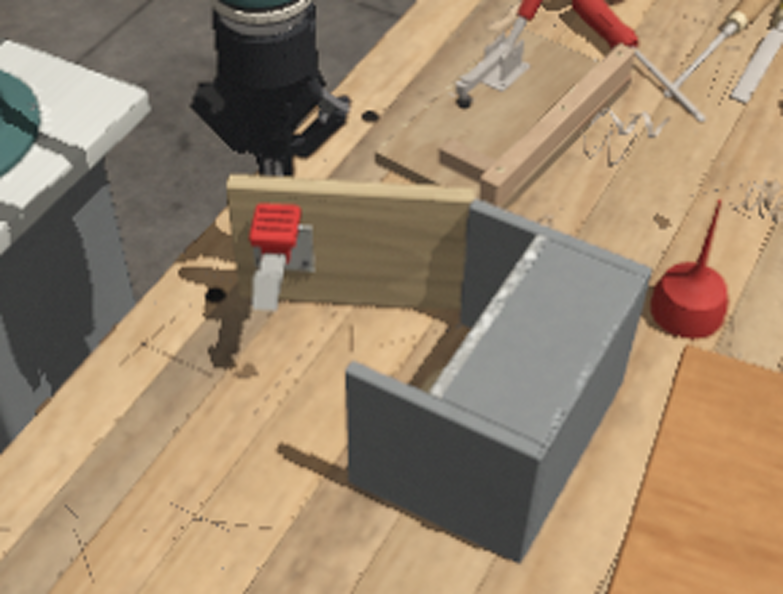

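The door is following the finger at about 1.2 rad. I'll continue to about 0.25 rad, then close slowly.

Emit:
{"op": "move_arm", "data": {
  "steps": [
    [-8,-2,2,-3,0],
    [-16,-3,2,-6,0],
    [-32.5,-3,2,-11.5,0],
    [-49,-1.5,2,-17.5,0],
    [-66,1.5,2,-23,0],
    [-82,6.5,2,-29,0],
    [-97,13,2,-34.5,0],
    [-112,21,2,-40.5,0],
    [-119,25,2,-43,0],
    [-126,30,2,-46,0],
    [-132,35,2,-49,0],
    [-139,41,2,-52,0],
    [-139,41,2,-52,0]
  ]
}}

```text
time: 22.65
tool_pos: [0.5005, -0.1085, 0.0993]
tcp_rot: [0.483, 3.103, -0.0]
wrist_force: [-0.7, -0.7, 0.1]
width: 0.002
```

```bash
python3 look.py l
python3 - <<'E'
from m import *
ths=[.3,.25,.2,.15,.1,.05,0,-.02,-.04,-.06]
plan([(*door(t,.17,-.027),.10,179.1-np.degrees(max(t,0))) for t in ths])
E
```

```text
t 22.75 tcp [ 0.4993 -0.1081  0.0989] yaw 162.25 tilt [ 1.e-04  2.e-04 -1.e+00] q [-0.26  0.08  2.08  0.    0.98 -1.52] F [-0.9  0.1  1. ] w 0.0
[-0.2 -6.  -1.1] 0.3
[-8.7 -7.2 -1.1] -2.5
[-17.3  -8.   -1.1] -5.4
[-25.9  -8.3  -1.1] -8.3
[-34.5  -8.2  -1.1] -11.1
[-43.1  -7.7  -1.1] -14.0
[-51.6  -6.7  -1.1] -16.8
[-55.   -6.2  -1.1] -16.8
[-58.4  -5.7  -1.1] -16.8
[-61.8  -5.   -1.1] -16.8
```

View pics/side_l.png

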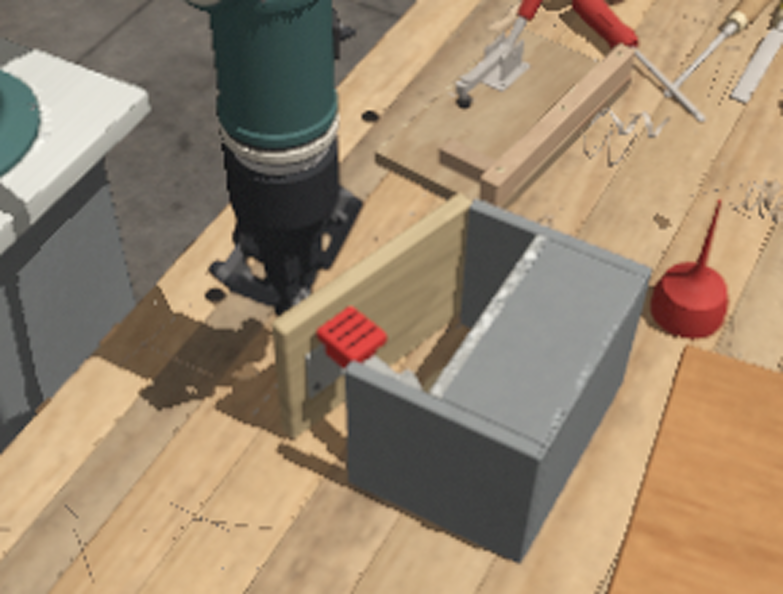

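The hook arm is about to meet the lip. Closing slowly.

Emit:
{"op": "move_arm", "data": {
  "steps": [
    [-5,-4,-1,-1.5,0],
    [-10,-7,-1,-3,0],
    [-17,-8,-1,-5.5,0],
    [-22,-8,-1,-7,0],
    [-26,-8,-1,-8.5,0],
    [-30,-8,-1,-10,0],
    [-34.5,-8,-1,-11,0],
    [-39,-8,-1,-12.5,0],
    [-43,-8,-1,-14,0],
    [-46,-7,-1,-15,0],
    [-49,-7,-1,-16,0],
    [-51.5,-7,-1,-17,0],
    [-51.5,-7,-1,-17,0]
  ]
}}

```text
time: 24.05
tool_pos: [0.5469, -0.1311, 0.0997]
tcp_rot: [0.017, 3.14, -0.0]
wrist_force: [-0.8, -0.1, 0.2]
width: -0.003
```

```bash
python3 look.py m
python3 - <<'E'
from m import *
plan([(*door(t,.17,-.027),.10,179.1) for t in (0,-.02)])
E
```

```text
t 24.15 tcp [ 0.5468 -0.1311  0.0998] yaw 179.34 tilt [ 1.1e-03 -3.0e-04 -1.0e+00] q [-0.28  0.17  1.98  0.    1.   -1.84] F [ 0.2  0.4 -0.1] w -0.004
[ 0.4  0.8 -0.2] 0.2
[-3.   0.3 -0.2] 0.2
```

View pics/side_m.png

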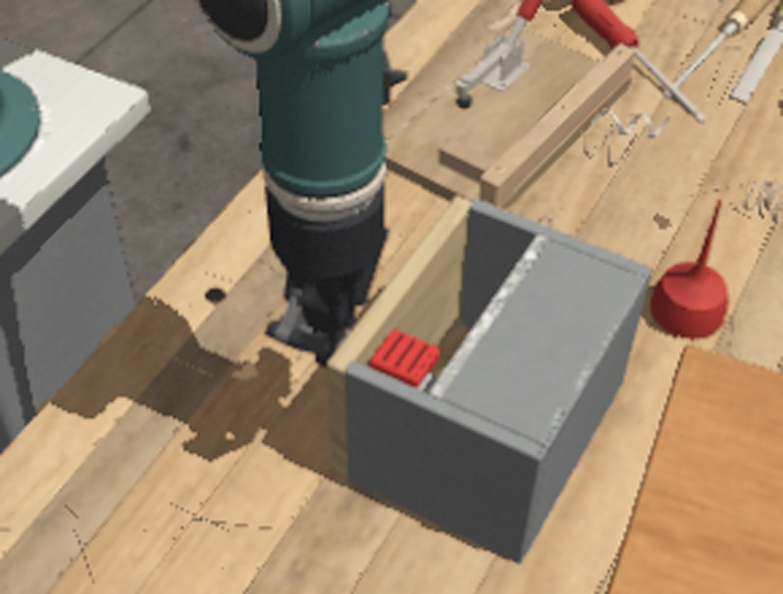

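The door looks flush, but there is no contact force. I'll push a bit further to be sure.

Emit:
{"op": "move_arm", "data": {
  "steps": [
    [-1,0,0,0,0],
    [-2,0,0,0,0],
    [-3,0,0,0,0],
    [-4,0,0,0,0],
    [-4,0,0,0,0]
  ]
}}

```text
time: 24.65
tool_pos: [0.547, -0.131, 0.0995]
tcp_rot: [-0.017, -3.135, -0.0]
wrist_force: [-10.3, -1.5, 8.0]
width: -0.003
```

Emit:
{"op": "move_arm", "data": {
  "steps": [
    [-1,0,0,0,0],
    [-2,0,0,0,0],
    [-2,0,0,0,0]
  ]
}}

```text
time: 24.95
tool_pos: [0.547, -0.131, 0.0995]
tcp_rot: [-0.017, -3.13, -0.001]
wrist_force: [-17.0, -0.9, 13.4]
width: -0.003
```

Emit:
{"op": "move_arm", "data": {
  "steps": [
    [3,0,0,0,0],
    [10,0,0,0,0],
    [30,0,-10,0,0],
    [50,0,-60,0,0],
    [60,0,-110,0,0],
    [100,100,-140,0,0],
    [100,200,-140,0,0],
    [100,250,-140,0,0],
    [100,250,-140,0,0],
    [100,250,-140,0,0]
  ]
}}

```text
time: 25.95
tool_pos: [0.4556, 0.1139, 0.2397]
tcp_rot: [0.019, 3.139, 0.001]
wrist_force: [1.6, 0.9, -0.5]
width: 0.001
```

```bash
python3 look.py n
python3 - <<'E'
from m import *
a=dict(np.load('pics/top_n.npz')); b=dict(np.load('pics/side_n.npz'))
for k,c,box,z0 in(('T',a,(215,180,320,225),T),('S',b,(255,150,375,290),S)):
    uv,P=slab(c,box,.128,.15); print(k,cv2.minAreaRect((P[:,:2]*1000).astype(np.float32)))
    for n,cc in(('now',c),('start',z0)):
        h=cv2.cvtColor(cc['pixels'],cv2.COLOR_RGB2HSV); m=cv2.inRange(h,(0,160,80),(8,255,255)); bx=(270,180,310,212) if k=='T' else (262,198,302,230)
        mm=np.zeros_like(m); mm[bx[1]:bx[3],bx[0]:bx[2]]=m[bx[1]:bx[3],bx[0]:bx[2]]
        ys,xs=np.nonzero(mm); D=dep(cc,np.c_[xs,ys]); print(n,xs.mean(),ys.mean(),np.median(D,0))
plan([])
E
```

```text
T ((595.9608154296875, -62.255218505859375), (200.234619140625, 77.42791748046875), 88.97152709960938)
now 290.90980392156865 195.81176470588235 [ 0.5961835  -0.11655657  0.12427334]
start 290.5601503759398 195.79323308270676 [ 0.59660552 -0.11498137  0.124242  ]
S ((642.4381103515625, -61.333168029785156), (201.3985595703125, 166.33480834960938), 88.93486785888672)
now 279.687306501548 212.10216718266253 [ 0.59993842 -0.11877138  0.12502232]
start 279.76160990712077 212.09907120743034 [ 0.60004567 -0.11878403  0.12513703]
t 26.05 tcp [0.4555 0.1176 0.2401] yaw 179.76 tilt [ 0.0028  0.0035 -1.    ] q [ 0.2  -0.14  2.01  0.    1.26 -1.37] F [ 0.9 -0.7 -0. ] w -0.002
```

View pics/side_n.png

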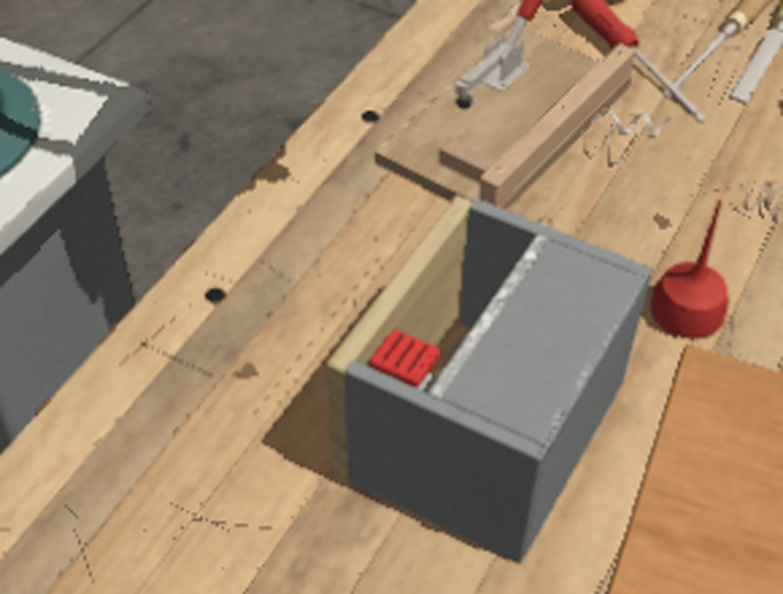

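View pics/top_n.png

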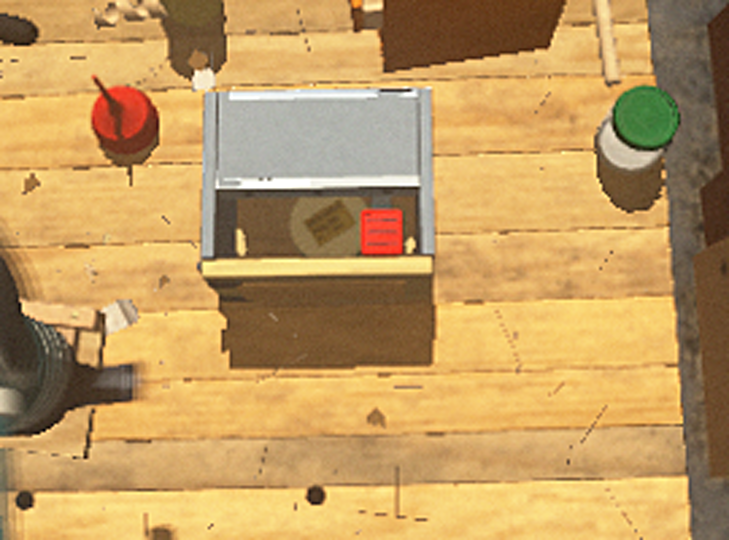

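The door is flush, and the pad is back within half a pixel of its starting place in both views, at its original 125 mm. The tin stands flat behind the shut door at (330,225) in top_n. The can and the jar look unmoved. I'll let the arm settle, then hand in.

Emit:
{"op": "move_arm", "data": {
  "steps": [
    [0,0,0,0,0],
    [0,0,0,0,0],
    [0,0,0,0,0]
  ]
}}

```text
time: 26.35
tool_pos: [0.4559, 0.1106, 0.2386]
tcp_rot: [-0.021, -3.141, 0.001]
wrist_force: [0.4, -0.7, -0.3]
width: 0.004
```

Run:
```python
from m import *
c=cam('top')
for n,b,z0,z1 in(('jar',(365,130,410,195),.07,.1),('can',(175,130,220,175),.02,.15)):
    for cc in(T,c):
        uv,P=slab(cc,b,z0,z1);print(n,cv2.minEnclosingCircle((P[:,:2]*1000).astype(np.float32)))
print(bot.finish_job())
```

```text
jar ((709.3555297851562, -364.7794189453125), 31.430946350097656)
jar ((708.9940795898438, -364.67681884765625), 31.480749130249023)
can ((743.3076782226562, 135.23904418945312), 32.32258605957031)
can ((744.8585815429688, 135.76113891601562), 32.641849517822266)
the job is handed in; nothing more can be done
None
```

The wax tin is in the cupboard with the door shut and the hook back up, and I handed the job in at about 26 s on the robot's clock. I pressed the hook down 15–16 mm and held it down while swinging the door open to about 1.9 rad. I then pushed the tin in with the half-open fingers and swung the door shut from outside.

**Door and lock:** the door ended flush with the cupboard front. The hook pad was back within half a pixel of its starting place in both views, at about 125 mm. The door did not move under a final push of about 17 N. I judged the lock from the pad's position and did not pull on the door to test it.

**Tin:** it stands flat, and its front edge was about 15 mm behind the shut door's inner face when I last measured it, just before closing.

**Oil can and jar:** they measured within 2 mm of their starting places, which is the accuracy of the cameras.

**Disagreements:** there was no clear force peak as the hook passed the lip. The final push also showed 8–13 N upward on the tool; I put that down to friction against the door but did not check it.

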